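# Shut down a bench heater and slide its pot to the cooling ring

## Task

Use the orange-handled spatula's blade to lever the heater controller's blue splash cover up off its front ledge and swing it wide open (upright or beyond), then press the red stop button under it fully down. Then slide the steel pot across the hotplate from the red ring into the blue ring, without ever lifting or tipping it. Leave the cover open and the spatula lying flat back on its teal mat, and do not disturb the two bottles or the vial rack.

Things in the scene. Friction and masses are not known exactly. Their poses are not given: they have to be found in the camera images.
- plate: Fixed low dark-grey hotplate, 170 (x) x 400 (y) x 30 mm high. Origin at the centre of its underside; its flat top is 30 mm above the origin. Three painted rings in a row along its y, 125 mm apart, centred on its x.
- ring_heat: Red painted ring (heating position) on the hotplate's top, inner diameter 100, outer 116 mm. Origin at its centre, on the plate's top. Which of the three places is red varies.
- ring_cool: Blue painted ring (cooling position) on the hotplate's top, inner diameter 100, outer 116 mm. Origin at its centre, on the plate's top.
- ring_spare: White painted ring (spare position, not used and empty; may be slid across), same size as the others.
- pot: Loose open steel pot, outer diameter 90 (92 at the rim), 60 mm high, wall 3 mm, 0.3 to 0.65 kg, starting on the red ring. Origin at the centre of its underside, z up. A straight black side handle, 14 mm wide and high, runs along the pot's -x from 45 to 136 mm from the axis; its centre line is 45 mm above the underside.
- pot_grip (a point): Point on the pot handle's centre line, 95 mm from the pot's axis and 45 mm above its underside; axes as the pot's (handle along x).
- controller: Fixed white box 90 (x) x 120 (y) x 55 mm high, front to -x; origin at the centre of its underside. Grey ledge along its front from x = -45 to -73 mm, top 43 mm high. The blue cover (104 x 120 x 5 mm, yellow front edge) on top sticks out 14 mm over the ledge: a 12 mm high gap between them, open to the front, takes the blade. Recess inside 80 x 108 mm, floor at 30 mm.
- cover (a joint): Cover's hinge angle: 0 = shut, 1.57 = upright, 1.9 = stop, leaning back. Stiff hinge along the controller's y: it stays where it is left. Starts shut or lifted by up to 0.03.
- cover_lip (a point): Middle of the cover's front edge, on its underside; moves with the cover. Axes: those of the controller when shut.
- cover_hinge (a point): Middle of the cover's hinge line, at its underside (controller x = +45 mm, z = 55 mm). Axes as the cover's: its -x points to the front edge 104 mm away.
- stop (a joint): Travel of the red push button in m: 0 = up, 0.006 = fully down; springs back. About 5 N presses it fully.
- stop_top (a point): Centre of the top of the red stop button (28 mm diameter), inside the recess at controller x = -12, y = 0, 48 mm above the table, 7 mm below the cover.
- spatula: Loose spatula, 60 g, lying along its x. Orange handle 12 mm wide (y) x 18 mm high (z), from x = -55 to +45 mm; flat steel blade 16 mm wide, 3 mm thick, from the handle's end to x = +125 mm, its mid-plane 7.5 mm above the tool's underside. Origin on the underside, near the balance point.
- spatula_tip (a point): Middle of the blade's front end, 125 mm ahead of the spatula's origin and 7.5 mm above its underside.
- mat: Fixed teal mat, 240 (x) x 130 (y) x 3 mm, where the spatula starts and must end. Origin at the centre of its underside.
- amber_bottle: Bystander: loose amber bottle, blue cap, diameter 70, height 150 mm. Origin at the centre of its underside.
- clear_bottle: Bystander: loose clear bottle, blue cap, diameter 60, height 120 mm. Origin at the centre of its underside.
- vial_rack: Bystander: loose blue vial rack, 60 (x) x 130 (y) x 49 mm with the vials. Origin at the centre of its underside.
Things that resemble listed ones, but are neither listed nor needed, are in the scene too. Of the things like the controller, leave any that is brown or green; of the rest the larger one is meant.

How it is judged:
On the way, in this order (a step that is already met when the one before it is completed fails the run):
1. the cover is being raised by the spatula's blade, not by the fingers (value of joint cover between 0.12 and 0.8 rad and contact force between spatula and cover above 0.15 N and contact force between the fingers and cover below 0.1 N), for 0.1 s.
2. the cover stands wide open (value of joint cover above 1.3 rad), for 0.1 s.
3. the stop button is pressed down (value of joint stop above 0.0045 m), for 0.05 s.
4. the pot stands in the blue ring (horizontal distance between pot and ring_cool below 0.015 m), for 0.2 s.
At the end, for the whole second after the job is handed in: Pot upright, released and at rest on the hotplate, centre within 15 mm of the blue ring's centre; cover open at least 1.3 rad; spatula at rest, lying flat (within 0.15 rad), its origin on the mat (within 110 mm of the mat's centre lengthwise, 60 mm crosswise) (horizontal distance between pot and ring_cool below 0.015 m and z of pot in the frame of plate below 0.033 m and angle between pot's own z axis and vertical below 0.06 rad and linear speed of each of pot, spatula below 0.01 m/s and value of joint cover above 1.3 rad and x of spatula in the frame of mat between -0.11 and 0.11 m and y of spatula in the frame of mat between -0.06 and 0.06 m and z of spatula in the frame of mat below 0.026 m and angle between the z axis of spatula and the z axis of mat, either way round below 0.15 rad); the robot touches nothing.
It fails at once if the pot is lifted more than 6 mm off the hotplate (z of pot in the frame of plate above 0.036 m).
It fails at once if the pot is tipped (angle between pot's own z axis and vertical above 0.15 rad).
It fails at once if a bottle or the vial rack is moved more than 15 mm or tipped (distance of any of amber_bottle, clear_bottle, vial_rack from where it was at the start of the episode above 0.015 m or angle between any of amber_bottle, clear_bottle, vial_rack's own z axis and vertical above 0.2 rad).
It also fails if it takes over 67 s, if anything falls off the work surface, if the arm or the gripper's body presses on something with over 40 N, if the wrist force passes 120 N, or if a joint passes its speed limit or range.

## Robot

A 7-joint arm with a two-finger parallel gripper is mounted at the origin on the work surface. World frame = base frame: x ahead of the robot, y to its left, z up, the work surface at z = 0. Lengths are in m, angles in rad, forces in N, time in s.
With the tool pointing down it reaches from about 0.35 to 0.9 m from the base axis. Payload 8.1 kg.
Tool frame: the origin (TCP) lies midway between the tips of the shut fingers; the grasp point (between the pads) lies 19 mm behind it; z points along the fingers, y is the line along which they close (so a half turn about z gives the same grasp; the last joint's range is limited). The gripper opens to 92 mm and grips with 3 to 60 N. Pads are 19 mm wide; open, the fingers measure 130 mm over their backs; the gripper's body (75 mm by 190 mm) begins 47 mm behind the grasp point.
Start: joints at [-1.249, 0.434, 0.025, 1.573, -0.012, 1.134, -0.075], TCP at [0.258, 0.569, 0.227] pointing down, gripper open.
Joint ranges: [-2.62, 2.62], [-0.44, 2.09], [-1.27, 1.32], [0.08, 2.57], [-1.32, 4.46], [0.12, 2], [-2.74, 2.74]. Speed limits (rad/s): [2.22, 2.22, 3.01, 3.01, 3.14, 3.14, 3.14].

## Interface

Orientations are given as a rotation vector (axis times angle).
In Python, from cell import observe, cams, job gives the robot as it stands. The module is installed in compiled form; this text tells all that it offers.
- The arm moves only by the tool step_arm, never from a script. Its argument "steps" is a list of rows, each a list of 6 numbers: the shift along the world's x, y, z in mm, then the turn, a rotation vector about the world's x, y, z in rad. In form: [[dx, dy, dz, rx, ry, rz], ...]. A call has 1 to 20 rows; each row shifts and turns the commanded pose from where the row before left it; what a row does not reach is not made up. A row lasts 1/12 s, in which the tool goes at most 41.7 mm and 7.16 degrees, less where a joint would pass 70% of its speed; a pose out of reach is approached as far as the arm can. A call with a gripper value outside its range is refused whole. "gripper" is the opening, from 0 (shut) to 1 (fully open), set as the call begins (left out, the last holds). The fingers move at their own pace and stop on an object; "force" is the grip in N (left out, the last holds). Time passes only in rows, so rows that do not move let the fingers close. It gives the time, the measured TCP pose, the force, the opening and the grip force at its end, in the units of the state.
- observe(): the state, without advancing time (a new reading comes with each control period).
- cams.get_image(name): name is "side" or "top"; returns the picture (384x512x3 uint8, red, green, blue); there is no depth.
- cams.get_calibration(name): a dict with "fov_y" (degrees; the focal length in pixels is half the picture's height over the tangent of half this angle, whatever the lens; pixels are square), "cx", "cy" (the principal point, pixels), "world_to_cam" (4x4, takes a point from world to camera coordinates). Camera axes: x right, y up, looking along -z (the intrinsics and any distortion apply to the point x, -y, -z); pixel columns grow to the right and rows downward; lengths in m; the calibration is good to about 2 mm. A picture is of the moment at which its call begins. get_calibration takes no time and is no camera call.
- job.sign_off(): hands the job in; it is judged then, once.
The state is a dict: "clock": time; "joints": joint angles; "dq": joint speeds; "joint_efforts": joint torques, N m; "position": TCP position; "ee_rot": TCP orientation; "force": force on the tool from outside, world axes, zero at the start; "ft_torque": the same for the moment, N m; "width": opening from 0.0 (shut) to 1.0 (fully open); "gripper_force": force on a finger pad.
Only numpy, scipy, OpenCV 4.12 (cv2) and the standard library are available. Lean on these libraries where they do the work, as an engineer would, in place of code of your own. Each camera call takes 0.05 s, during which the arm holds its last target. There are 200 camera calls.

## Working session

There is one attempt and no reset: what is moved stays moved. The work goes in short steps, Python scripts to look and compute and a tool call to move; the robot and the scene stay as the last step left them, time stands still between calls to the robot, and variables do not carry over. Pictures are saved under pics/ and viewed, at most 10 in all, crops included, and the job is handed in when it is done.

Besides the shell and the picture viewer there is one more tool, called after "Call:" by a JSON object that holds its "op" and its "data". step_arm: Moves the arm, as the interface text tells. Its arguments: {"type":"object","properties":{"steps":{"type":"array","items":{"type":"array","items":{"type":"number"}}},"gripper":{"type":"number"},"force":{"type":"number"}},"required":["steps"]}

```bash
mkdir -p pics; python3 - <<'E'
from cell import observe,cams
import cv2
for n in("top","side"):
    im=cams.get_image(n); cv2.imwrite(f"pics/{n}0.png",im[:,:,::-1]); 
    c=cams.get_calibration(n); print(n,c)
s=observe(); print(s)
E
```

```text
top {'fov_y': 47.392579690671916, 'cx': 256.381977834028, 'cy': 194.89522059858933, 'world_to_cam': array([[ 1.37550082e-02, -9.99905395e-01,  1.62680487e-05,
        -9.60781971e-02],
       [ 9.94754645e-01,  1.36858022e-02,  1.01370094e-01,
        -6.27042380e-01],
       [-1.01360726e-01, -1.37816376e-03,  9.94848784e-01,
        -1.17210539e+00],
       [ 0.00000000e+00,  0.00000000e+00,  0.00000000e+00,
         1.00000000e+00]])}
side {'fov_y': 56.0851388409503, 'cx': 258.20496785410984, 'cy': 193.97341903320282, 'world_to_cam': array([[ 0.99409924, -0.10735047,  0.01557464, -0.62400284],
       [ 0.06529488,  0.70684032,  0.70435313, -0.04772768],
       [-0.08662143, -0.69917997,  0.70967887, -1.11437366],
       [ 0.        ,  0.        ,  0.        ,  1.        ]])}
{'clock': 0.1, 'joints': array([-1.24864525,  0.43516977,  0.02497187,  1.57397716, -0.01162073,
        1.13398898, -0.07511547]), 'dq': array([-0.00100361, -0.00216857, -0.00056085, -0.0038909 , -0.00038212,
       -0.00031905, -0.0008059 ]), 'joint_efforts': array([ 4.48856808e-03, -6.69120598e+01,  9.88918506e-01, -3.15152586e+01,
       -6.04969449e-02,  3.73922533e-02,  2.45034649e-06]), 'position': array([0.2574165 , 0.5690429 , 0.22602439]), 'ee_rot': array([-6.62294459e-01, -3.07079568e+00,  2.17611761e-03]), 'force': array([0.66156755, 0.80253459, 0.49519975]), 'ft_torque': array([-0.01967112,  0.01158794,  0.01214677]), 'gripper_force': 0.0, 'width': 0.9987842917150236}
```

View pics/top0.png

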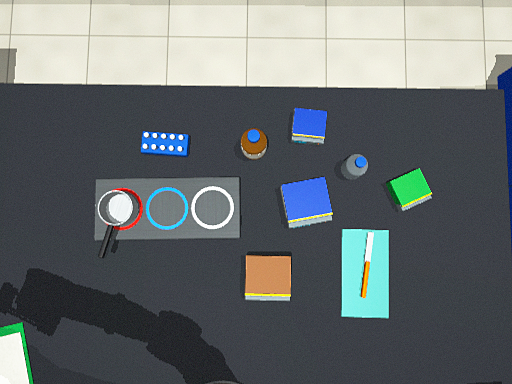

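View pics/side0.png

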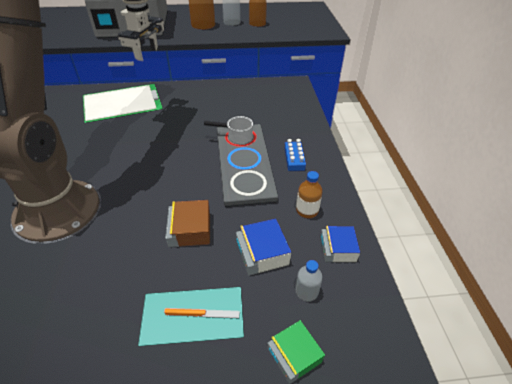

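The top view shows four controller-like boxes: a large blue one at (306,202), a small blue one at (309,125), a brown one at (268,277) and a green one at (410,189). The brown and green ones are excluded, so the larger blue one at (306,202) is meant. The pot is at (120,207) on the red ring at the left. The blue ring is in the middle at (167,208), the white ring at (212,207), and the spatula at (367,265) with its blade towards +x.

```bash
cat > h.py <<'E'
import numpy as np,cv2
from cell import cams,observe
def K(n):
    c=cams.get_calibration(n); f=192/np.tan(np.radians(c["fov_y"]/2)); return c,f
def pix2w(n,uv,z):
    c,f=K(n); T=c["world_to_cam"]; uv=np.atleast_2d(uv).astype(float)
    d=np.c_[(uv[:,0]-c["cx"])/f,-(uv[:,1]-c["cy"])/f,-np.ones(len(uv))]@T[:3,:3]
    o=-T[:3,:3].T@T[:3,3]
    return o+d*((z-o[2])/d[:,2])[:,None]
def w2pix(n,p):
    c,f=K(n); T=c["world_to_cam"]; q=np.atleast_2d(p)@T[:3,:3].T+T[:3,3]
    return np.c_[c["cx"]+f*q[:,0]/-q[:,2],c["cy"]-f*q[:,1]/-q[:,2]]
def blobs(im,lo,hi,box=None,amin=25):
    h=cv2.cvtColor(im,cv2.COLOR_RGB2HSV); m=cv2.inRange(h,np.array(lo),np.array(hi))
    if box: 
        k=np.zeros_like(m); k[box[1]:box[3],box[0]:box[2]]=1; m*=k
    cs,_=cv2.findContours(m,cv2.RETR_EXTERNAL,cv2.CHAIN_APPROX_NONE)
    return [c for c in sorted(cs,key=cv2.contourArea)[::-1] if cv2.contourArea(c)>amin]
E
python3 - <<'E'
from h import *
np.set_printoptions(precision=4,suppress=True)
t=cv2.imread("pics/top0.png")[:,:,::-1].copy(); s=cv2.imread("pics/side0.png")[:,:,::-1].copy()
def rect(n,im,lo,hi,box,z,lab):
    c=blobs(im,lo,hi,box)[0]; w=pix2w(n,c[:,0,:],z)[:,:2].astype(np.float32)
    r=cv2.minAreaRect(w*1000); print(n,lab,np.round(r[0],1),np.round(r[1],1),round(r[2],2))
    return r
B=dict(lo=(100,120,60),hi=(130,255,255))
for n,im,bc,bm,bs,rb,bw in(("top",t,(270,165,345,235),(330,220,400,325),(355,225,380,305),(143,185,191,231),(190,185,237,231)),("side",s,(230,215,300,275),(130,280,250,350),(160,300,245,322),(220,145,265,172),(228,168,270,198))):
    rect(n,im,(100,120,60),(130,255,255),bc,.06,"cover")
    rect(n,im,(80,100,100),(98,255,255),bm,.003,"mat")
    rect(n,im,(8,150,100),(22,255,255),bs,.021 if n=="top" else .015,"handle")
    rect(n,im,(90,100,100),(115,255,255),rb,.03,"bluering")
    rect(n,im,(0,0,170),(180,60,255),bw,.03,"whitering")
    rect(n,im,(0,0,150),(180,90,255),bs,.01,"blade")
a=cv2.resize(t[160:300,260:400],(560,560),interpolation=cv2.INTER_CUBIC)
b=cv2.resize(t[170:270,85:145],(240,400),interpolation=cv2.INTER_CUBIC)
o=np.zeros((560,800,3),np.uint8);o[:,:560]=a;o[:400,560:]=b
cv2.imwrite("pics/crop1.png",o[:,:,::-1])
E
```

```text
top cover [ 619.5 -221.5] [ 98.1 120.8] 11.48
top mat [ 419.1 -389.3] [130.7 241.9] 89.04
top handle [ 403.3 -385.8] [13.5 97.2] 82.12
top bluering [589.2 159.1] [116.  112.8] 1.71
top whitering [593.7  34.1] [115.7 115.6] 0.79
top blade [ 490.2 -400.4] [16.8 86.3] 82.11
side cover [ 624.6 -218.1] [ 97.5 123. ] 10.99
side mat [ 424.4 -372. ] [ 97.8 240.5] 89.01
side handle [ 407.3 -387.1] [14.9 97.3] 81.26
side bluering [593.1 162.3] [120.5 115.3] 83.64
side whitering [597.8  37.4] [118.5 116. ] 48.78
side blade [ 446.  -389.3] [ 21.8 185.8] 81.66
```

View pics/crop1.png

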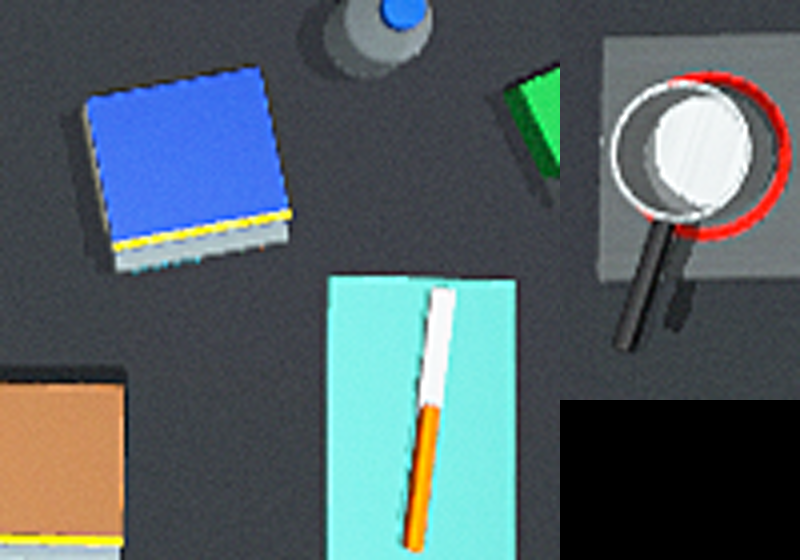

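The crop confirms it: the blue cover's yellow front edge faces -x, from (115,245) to (290,213), with the grey ledge below it. The spatula lies on the mat with its blade ahead (+x), and the pot's handle points -x and slightly +y. The two cameras disagree by about 4 mm, so I average them and check the result by touch. Next I move over the spatula.

Call:
{"op": "step_arm", "data": {"steps": [[15,-30,0,0,0,-0.1],[15,-30,0,0,0,-0.1],[15,-30,0,0,0,-0.1],[15,-30,0,0,0,-0.1],[15,-30,0,0,0,-0.1],[15,-30,0,0,0,-0.1],[15,-30,0,0,0,-0.1],[15,-30,0,0,0,-0.1],[15,-30,0,0,0,-0.1],[15,-30,0,0,0,-0.1],[15,-30,0,0,0,-0.1],[15,-30,0,0,0,-0.1],[15,-30,0,0,0,-0.1],[15,-30,0,0,0,-0.1]], "gripper": 0.5, "force": 60}}

```text
clock: 1.27
position: [0.4678, 0.1478, 0.2267]
ee_rot: [-2.489, -1.916, 0.0]
force: [1.0, 0.9, -0.9]
width: 0.502
gripper_force: 0.0
```

Call:
{"op": "step_arm", "data": {"steps": [[-2,-38,0,0,0,-0.1],[-2,-38,0,0,0,-0.1],[-2,-38,0,0,0,-0.1],[-2,-38,0,0,0,-0.1],[-2,-38,0,0,0,-0.1],[-2,-38,0,0,0,-0.1],[-2,-38,0,0,0,-0.1],[-2,-38,0,0,0,-0.1],[-2,-38,0,0,0,-0.1],[-2,-38,0,0,0,-0.1],[-2,-38,0,0,0,-0.1],[-2,-38,-10,0,0,-0.1],[-2,-38,-20,0,0,-0.1],[-2,-38,-20,0,0,-0.1],[0,0,0,0,0,0],[0,0,0,0,0,0]]}}

```text
clock: 2.6
position: [0.4376, -0.3821, 0.1763]
ee_rot: [3.138, -0.138, -0.006]
force: [0.7, -0.3, -0.4]
width: 0.497
gripper_force: 0.0
```

```bash
cat >> h.py <<'E'
from scipy.spatial.transform import Rotation as Ro
def st():
    s=observe(); R=Ro.from_rotvec(s["ee_rot"]).as_matrix()
    print("t",round(s["clock"],2),"p",np.round(s["position"]*1000,1),"yaw_y",round(np.degrees(np.arctan2(R[1,1],R[0,1])),2),"z",np.round(R[:,2],3),"F",np.round(s["force"],1),"T",np.round(s["ft_torque"],2),"w",round(s["width"],3),"g",round(s["gripper_force"],1)); print("q",np.round(s["joints"],2)); return s
E
python3 - <<'E'
from h import *
st()
for n in("top","side"): cv2.imwrite(f"pics/{n}1.png",cams.get_image(n)[:,:,::-1])
o=np.hstack([cv2.imread("pics/top1.png")[90:384,240:500],cv2.imread("pics/side1.png")[90:384,130:400]])
cv2.imwrite("pics/c2.png",cv2.resize(o,None,fx=1.5,fy=1.5))
E
```

```text
t 2.6 p [ 437.6 -382.1  176.3] yaw_y -95.03 z [-0.004  0.    -1.   ] F [ 0.7 -0.3 -0.4] T [-0.01  0.19  0.04] w 0.497 g 0.0
q [ 0.03  0.52  0.88  1.79 -0.46  1.05 -0.58]
```

View pics/c2.png

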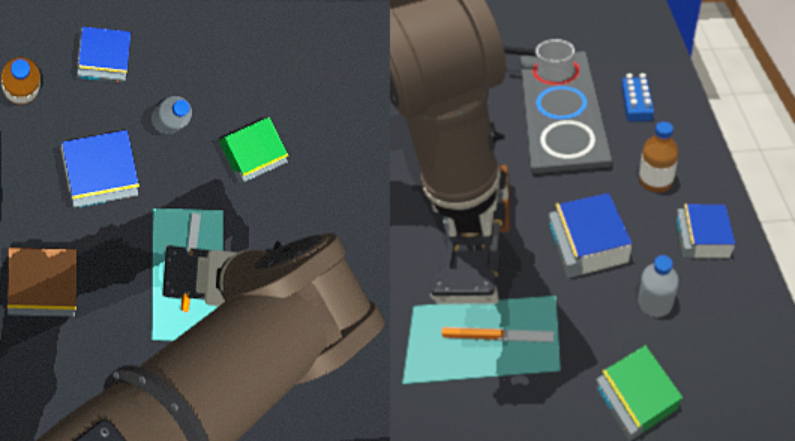

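The gripper hovers over the spatula handle. In the left part of the view the handle sits under the fingers, and the scene is undisturbed. I descend and grip.

Call:
{"op": "step_arm", "data": {"steps": [[2,-3,-25,0,0,-0.019],[0,-3,-25,0,0,-0.019],[0,-3,-25,0,0,-0.019],[0,0,-25,0,0,0],[0,0,-25,0,0,0],[0,0,-20,0,0,0],[0,0,-12,0,0,0],[0,0,-8,0,0,0],[0,0,-4,0,0,0],[0,0,0,0,0,0]]}}

```text
clock: 3.53
position: [0.4423, -0.3888, 0.0092]
ee_rot: [-3.134, 0.218, -0.001]
force: [0.2, -0.5, 0.7]
width: 0.502
gripper_force: 0.0
```

Call:
{"op": "step_arm", "data": {"steps": [[0,0,0,0,0,0],[0,0,0,0,0,0],[0,0,0,0,0,0],[0,0,0,0,0,0],[0,0,0,0,0,0],[0,0,0,0,0,0],[0,0,0,0,0,0],[0,0,0,0,0,0]], "gripper": 0.0, "force": 60}}

```text
clock: 4.2
position: [0.4419, -0.3894, 0.0093]
ee_rot: [3.134, -0.22, 0.001]
force: [-0.7, -0.3, 4.2]
width: 0.131
gripper_force: 60.0
```

```bash
python3 -c "
from h import *
st()"
```

```text
t 4.2 p [ 441.9 -389.4    9.3] yaw_y -98.04 z [ 0. -0. -1.] F [-0.7 -0.3  4.2] T [0.13 0.19 0.  ] w 0.131 g 60.0
q [ 0.17  0.74  0.7   1.91 -0.69  0.75 -0.45]
```

Call:
{"op": "step_arm", "data": {"steps": [[0,0,10,0,0,0],[0,0,20,0,0,0],[0,0,20,0,0,0],[0,0,20,0,0,0],[0,13,10,0,0,0.034],[0,13,10,0,0,0.034],[0,13,0,0,0,0.034],[0,13,0,0,0,0.034],[0,13,0,0,0,0.034],[0,13,0,0,0,0.034],[0,13,0,0,0,0.034],[-1,13,0,0,0,0.034],[-1,13,0,0,0,0.034],[0,16,0,0,0,0.03],[0,0,-20,0,0,0],[0,0,-20,0,0,0],[0,0,-10,0,0,0],[0,0,0,0,0,0],[0,0,0,0,0,0]]}}

```text
clock: 5.78
position: [0.4393, -0.2562, 0.0489]
ee_rot: [-3.126, -0.307, 0.002]
force: [0.4, -0.4, -0.3]
width: 0.123
gripper_force: 59.9
```

```bash
python3 - <<'E'
from h import *
s=st()
for n in("top","side"): cv2.imwrite(f"pics/{n}2.png",cams.get_image(n)[:,:,::-1])
a=cv2.imread("pics/top2.png")[160:310,250:400];b=cv2.imread("pics/side2.png")[200:350,170:320]
cv2.imwrite("pics/c3.png",np.hstack([cv2.resize(x,(400,400),interpolation=cv2.INTER_CUBIC) for x in(a,b)]))
p=s["position"]; 
R=Ro.from_rotvec(s["ee_rot"]).as_matrix(); u=np.array([-R[1,1],R[0,1]])*1.; u*=np.sign(u[0]); print(u)
for n in("top","side"):
  print(n,w2pix(n,[[*(p[:2]+u*.095),p[2]+.0012+.0015]]).round(1), "lip",w2pix(n,[[.568,-.2305,.06]]).round(1))
E
```

```text
t 5.78 p [ 439.3 -256.2   48.9] yaw_y -78.79 z [-0.001  0.    -1.   ] F [ 0.4 -0.4 -0.3] T [-0.07  0.15  0.01] w 0.123 g 59.9
q [-0.07  0.56  0.69  2.08 -0.56  0.69 -0.39]
[0.98091842 0.19441949]
top [[311.9 230.4]] lip [[309.6 217. ]]
side [[232.5 248.4]] lip [[245.6 243.3]]
```

View pics/c3.png

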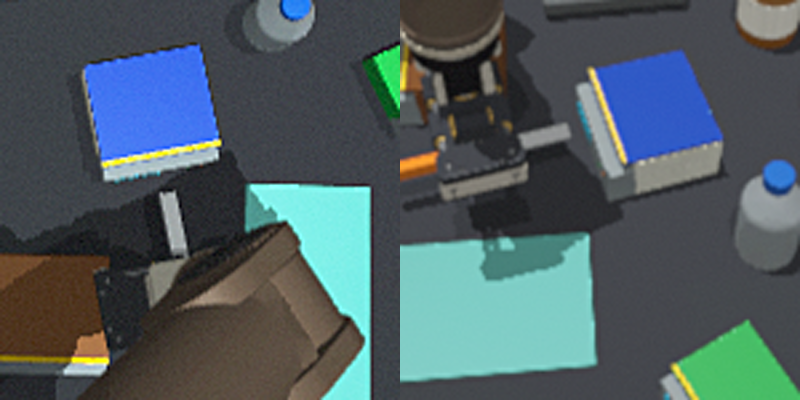

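The blade tip is at about top (313,232) and side (233,249), level with the gap and centred on the cover's front edge. It matches the prediction, and the side camera agrees best with the robot. I insert it now.

Call:
{"op": "step_arm", "data": {"steps": [[6,2,-1,0,0,0],[6,2,0,0,0,0],[6,1.5,0,0,0,0],[6,1.2,0,0,0,0],[6,1.2,0,0,0,0],[6,1.2,0,0,0,0],[5,1,0,0,0,0],[3,0.6,0,0,0,0],[0,0,0,0,0,0],[0,0,0,0,0,0]]}}

```text
clock: 6.72
position: [0.4837, -0.2455, 0.0479]
ee_rot: [3.126, 0.307, -0.0]
force: [-0.2, 0.1, -1.6]
width: 0.127
gripper_force: 59.9
```

Call:
{"op": "step_arm", "data": {"steps": [[1,0.2,0,0,0,0],[1,0.2,0,0,0,0],[0,0,0,0,0,0]]}}

```text
clock: 6.97
position: [0.4858, -0.2451, 0.048]
ee_rot: [-3.127, -0.307, -0.0]
force: [0.1, -0.1, -1.0]
width: 0.128
gripper_force: 59.9
```

Call:
{"op": "step_arm", "data": {"steps": [[1,0.2,0,0,0,0],[1,0.2,0,0,0,0],[0,0,0,0,0,0]]}}

```text
clock: 7.22
position: [0.488, -0.2447, 0.048]
ee_rot: [3.126, 0.307, 0.0]
force: [-0.4, -0.4, -0.9]
width: 0.125
gripper_force: 59.9
```

Call:
{"op": "step_arm", "data": {"steps": [[1,0.2,0,0,0,0],[1,0.2,0,0,0,0],[0,0,0,0,0,0]]}}

```text
clock: 7.47
position: [0.4892, -0.2444, 0.0478]
ee_rot: [-3.126, -0.307, 0.002]
force: [-2.6, -0.4, 0.5]
width: 0.12
gripper_force: 59.9
```

Call:
{"op": "step_arm", "data": {"steps": [[1,0.2,0,0,0,0],[1,0.2,0,0,0,0],[0,0,0,0,0,0]]}}

```text
clock: 7.72
position: [0.4893, -0.2442, 0.0475]
ee_rot: [-3.126, -0.305, 0.006]
force: [-7.2, -1.9, 0.6]
width: 0.126
gripper_force: 59.9
```

Contact with the box front gives the reference: the tip is at controller x = -45. I back off and lever up along the hinge arc.

Call:
{"op": "step_arm", "data": {"steps": [[-3,-0.6,0,0,0,0],[-3,-0.6,0,0,0,0],[0,0,2,0,0,0],[0,0,2,0,0,0],[0.45,0.1,6.5,0,0,0],[0.45,0.1,6.5,0,0,0],[1.3,0.3,6.4,0,0,0],[1.3,0.3,6.4,0,0,0],[2.2,0.4,6.1,0,0,0],[2.2,0.4,6.1,0,0,0],[3,0.6,5.8,0,0,0],[3,0.6,5.8,0,0,0],[0,0,0,0,0,0],[0,0,0,0,0,0]]}}

```text
clock: 8.88
position: [0.5004, -0.2423, 0.102]
ee_rot: [3.126, 0.308, 0.002]
force: [0.3, -0.5, 0.1]
width: 0.125
gripper_force: 59.9
```

```bash
python3 - <<'E'
from h import *
s=st()
for n in("top","side"): cv2.imwrite(f"pics/{n}3.png",cams.get_image(n)[:,:,::-1])
a=cv2.imread("pics/top3.png")[160:310,250:400];b=cv2.imread("pics/side3.png")[200:350,170:320]
cv2.imwrite("pics/c4.png",np.hstack([cv2.resize(x,(400,400),interpolation=cv2.INTER_CUBIC) for x in(a,b)]))
E
```

```text
t 8.88 p [ 500.4 -242.3  102. ] yaw_y -78.75 z [ 0.001 -0.    -1.   ] F [ 0.3 -0.5  0.1] T [-0.06  0.13 -0.04] w 0.125 g 59.9
q [-0.17  0.55  0.75  1.93 -0.49  0.85 -0.53]
```

View pics/c4.png

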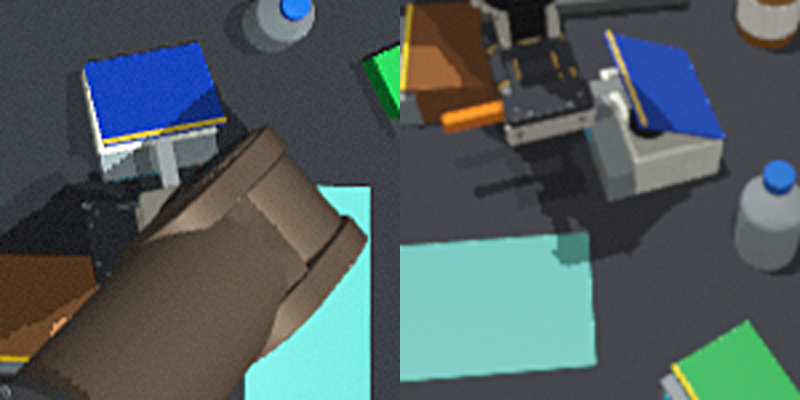

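The cover is lifted to about 0.5 rad by the blade, as its yellow edge at (630,80) in the side crop shows. I continue along the arc.

Call:
{"op": "step_arm", "data": {"steps": [[3.8,0.75,5.3,0,0,0],[3.8,0.75,5.3,0,0,0],[4.5,0.9,4.7,0,0,0],[4.5,0.9,4.7,0,0,0],[5.1,1,4,0,0,0],[5.1,1,4,0,0,0],[5.6,1.1,3.2,0,0,0],[5.6,1.1,3.2,0,0,0],[6,1.2,2.4,0,0,0],[6,1.2,2.4,0,0,0],[6.2,1.2,1.6,0,0,0],[6.2,1.2,1.6,0,0,0],[6.4,1.3,0.7,0,0,0],[6.4,1.3,0.7,0,0,0],[6.4,1.3,-0.2,0,0,0],[6.4,1.3,-0.2,0,0,0],[4.5,0.9,-0.8,0,0,0],[4.5,0.9,-0.8,0,0,0],[0,0,0,0,0,0],[0,0,0,0,0,0]]}}

```text
clock: 10.65
position: [0.5968, -0.223, 0.1432]
ee_rot: [3.126, 0.307, -0.0]
force: [0.0, -0.0, -0.4]
width: 0.129
gripper_force: 59.9
```

Call:
{"op": "step_arm", "data": {"steps": [[-15,-3,0,0,0,0],[-25,-5,0,0,0,0],[-30,-6,0,0,0,0],[-30,-6,0,0,0,0],[-30,-6,0,0,0,0],[-10,-20,0,0,0,-0.03],[0,-30,0,0,0,-0.05],[0,-30,0,0,0,-0.05],[0,0,0,0,0,0],[0,0,0,0,0,0]]}}

```text
clock: 11.48
position: [0.4558, -0.3311, 0.1437]
ee_rot: [3.139, 0.098, 0.0]
force: [0.5, 0.3, -0.1]
width: 0.123
gripper_force: 59.9
```

```bash
python3 - <<'E'
from h import *
s=st()
for n in("top","side"): cv2.imwrite(f"pics/{n}4.png",cams.get_image(n)[:,:,::-1])
a=cv2.imread("pics/top4.png")[140:340,240:440];b=cv2.imread("pics/side4.png")[180:380,140:340]
cv2.imwrite("pics/c5.png",np.hstack([cv2.resize(x,(400,400),interpolation=cv2.INTER_CUBIC) for x in(a,b)]))
E
```

```text
t 11.48 p [ 455.8 -331.1  143.7] yaw_y -86.44 z [ 0.    -0.001 -1.   ] F [ 0.5  0.3 -0.1] T [-0.1   0.12 -0.03] w 0.123 g 59.9
q [-0.04  0.52  0.83  1.87 -0.47  0.95 -0.51]
```

View pics/c5.png

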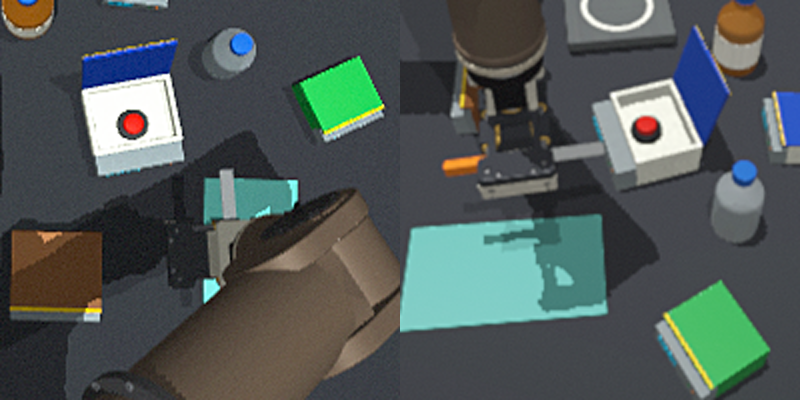

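The cover stands at about 1.75 rad and the red button is exposed, at (134,124) in the top crop. The spatula is held level. I return it to the mat.

Call:
{"op": "step_arm", "data": {"steps": [[-4,-15,-10,0,0,-0.05],[-4,-15,-15,0,0,-0.05],[-4,-15,-20,0,0,-0.05],[-4,-14,-20,0,0,-0.05],[0,0,-20,0,0,0],[0,0,-20,0,0,0],[0,0,-15,0,0,0],[0,0,-8,0,0,0],[0,0,-4,0,0,0],[0,0,0,0,0,0],[0,0,-1,0,0,0],[0,0,-1,0,0,0],[0,0,0,0,0,0]]}}

```text
clock: 12.67
position: [0.4411, -0.3882, 0.01]
ee_rot: [3.134, -0.21, 0.002]
force: [-0.1, 0.8, -0.6]
width: 0.125
gripper_force: 59.9
```

```bash
python3 - <<'E'
from h import *
st()
np.set_printoptions(precision=1,suppress=True)
for n,box in(("top",(240+45,140+45,240+90,140+80)),("side",(140+115,180+50,140+135,180+75))):
    im=cv2.imread(f"pics/{n}4.png")[:,:,::-1].copy()
    c=blobs(im,(0,150,110),(6,255,255),box,5)[0]; r=cv2.minAreaRect(c); print(n,r,pix2w(n,[r[0]],.047)*1000)
    # pot rings before
    im=cv2.imread(f"pics/{n}0.png")[:,:,::-1].copy()
    h=cv2.cvtColor(im,cv2.COLOR_RGB2HSV)
# pot handle / rim (initial pictures)
t=cv2.imread("pics/top0.png")
g=cv2.cvtColor(t,cv2.COLOR_BGR2GRAY)
m=(g<28).astype(np.uint8); m[:215]=0;m[265:]=0;m[:,:92]=0;m[:,122:]=0
cs,_=cv2.findContours(m,cv2.RETR_EXTERNAL,cv2.CHAIN_APPROX_NONE)
for c in sorted(cs,key=cv2.contourArea)[::-1][:2]:
    r=cv2.minAreaRect(pix2w("top",c[:,0],.03+.052)[:,:2].astype(np.float32)*1000); print("handle",r)
b=cv2.resize(t[175:265,90:180],(390,390),interpolation=cv2.INTER_CUBIC)
s=cv2.imread("pics/side0.png")[105:195,195:285]
cv2.imwrite("pics/c6.png",np.hstack([b,cv2.resize(s,(390,390),interpolation=cv2.INTER_CUBIC)]))
E
```

```text
t 12.67 p [ 441.1 -388.2   10. ] yaw_y -97.68 z [ 0.001 -0.001 -1.   ] F [-0.1  0.8 -0.6] T [-0.04  0.19 -0.04] w 0.125 g 59.9
q [ 0.16  0.74  0.71  1.91 -0.69  0.75 -0.44]
top ((306.5, 201.5), (9.0, 9.0), 90.0) [[ 610.6 -223.7   47. ]]
side ((263.0, 242.0), (8.0, 10.0), 90.0) [[ 616.2 -220.9   47. ]]
handle ((495.6577453613281, 298.56219482421875), (3.6332993507385254, 84.4511489868164), 74.6272964477539)
handle ((536.0073852539062, 299.7839660644531), (0.0, 0.0), 0.0)
```

View pics/c6.png

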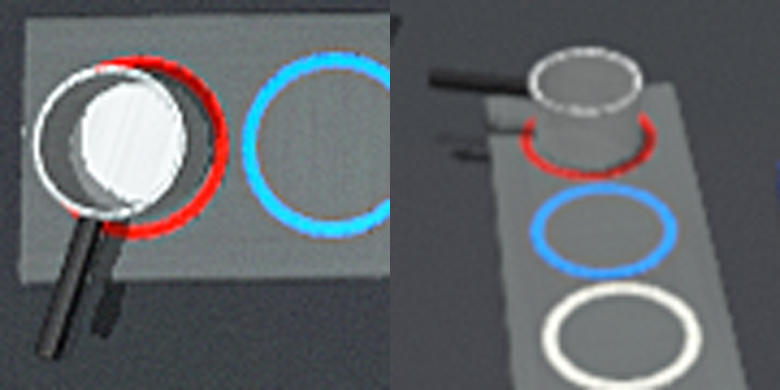

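Red ring and pot on the left with rim centre at top px (115.6,207.8), and the handle running from (110.3,226.2) to (101.5,256.9). The blue ring is the middle one. I release the spatula, go up, and position over the button with the fingers shut.

Call:
{"op": "step_arm", "data": {"steps": [[0,0,0,0,0,0],[0,0,0,0,0,0],[0,0,0,0,0,0],[0,0,0,0,0,0],[0,0,10,0,0,0],[0,0,20,0,0,0],[0,0,30,0,0,0],[0,0,30,0,0,0],[0,0,30,0,0,0],[0,0,20,0,0,0],[0,0,0,0,0,0]], "gripper": 0.4}}

```text
clock: 13.58
position: [0.4418, -0.3902, 0.1543]
ee_rot: [3.131, -0.212, 0.009]
force: [0.2, -0.4, -0.5]
width: 0.403
gripper_force: 0.0
```

Call:
{"op": "step_arm", "data": {"steps": [[17,17,0,0,0,0.033],[17,17,0,0,0,0.033],[17,17,0,0,0,0.033],[17,17,0,0,0,0.033],[17,17,0,0,0,0.033],[17,17,0,0,0,0.033],[17,17,0,0,0,0.033],[17,17,0,0,0,0.033],[17,17,0,0,0,0.033],[19,14,0,0,0,0.033],[0,0,-20,0,0,0],[0,0,-20,0,0,0],[0,0,-20,0,0,0],[0,0,-10,0,0,0],[0,0,0,0,0,0],[0,0,0,0,0,0]], "gripper": 0.0}}

```text
clock: 14.92
position: [0.6128, -0.2209, 0.0794]
ee_rot: [3.126, 0.307, -0.001]
force: [-0.3, -0.0, 1.1]
width: 0.005
gripper_force: 0.0
```

```bash
python3 - <<'E'
from h import *
np.set_printoptions(precision=1,suppress=True)
s=st()
for n,c,hd in(("top",(115.6,207.8),[(110.3,226.2),(101.5,256.9)]),("side",(240.2,123.5),[(204.2,123),(227.3,124.6)])):
    print(n,"rim",pix2w(n,[c],.09)*1000,"handle",(pix2w(n,hd,.082 if n=="top" else .078)*1000)[:,:2].tolist())
im=cams.get_image("top");cv2.imwrite("pics/top5.png",im[:,:,::-1])
im=cams.get_image("side");cv2.imwrite("pics/side5.png",im[:,:,::-1])
cv2.imwrite("pics/c7.png",cv2.resize(im[150:350,130:330,::-1],(500,500),interpolation=cv2.INTER_CUBIC))
E
```

```text
t 14.92 p [ 612.8 -220.9   79.4] yaw_y -78.77 z [-0. -0. -1.] F [-0.3 -0.   1.1] T [-0.1  0.2 -0. ] w 0.005 g 0.0
q [-0.2  0.7  0.7  1.7 -0.6  0.9 -0.6]
top rim [[583.5 279.5  90. ]] handle [[535.5680169953257, 293.7383645751114], [455.6639662820527, 312.8200284917858]]
side rim [[591.5 282.6  90. ]] handle [[461.6694444083644, 314.56073992330425], [545.2461512139687, 297.22920960902667]]
```

View pics/c7.png

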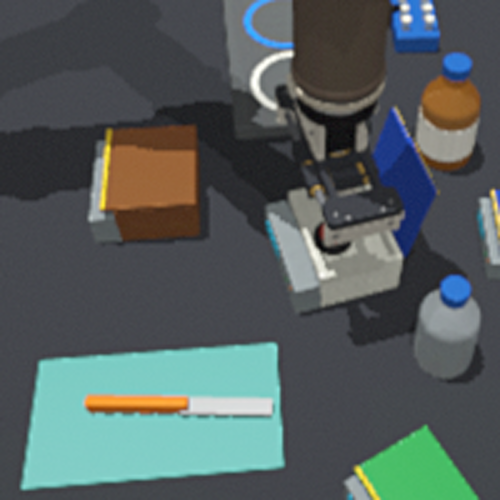

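The spatula lies flat on the mat, the cover is open, and the shut fingers are above the button at about (330,232). I press.

Call:
{"op": "step_arm", "data": {"steps": [[0.5,0,-10,0,0,0],[0.5,0,-10,0,0,0],[0,0,-6,0,0,0],[0,0,-4,0,0,0],[0,0,-3,0,0,0],[0,0,-3,0,0,0],[0,0,-1.5,0,0,0],[0,0,0,0,0,0],[0,0,0,0,0,0]]}}

```text
clock: 15.77
position: [0.6137, -0.2208, 0.0456]
ee_rot: [-3.124, -0.306, -0.003]
force: [-13.8, 9.2, 41.7]
width: 0.005
gripper_force: 20.8
```

Call:
{"op": "step_arm", "data": {"steps": [[0,0,5,0,0,0],[0,0,5,0,0,0],[0,0,5,0,0,0],[0,0,0,0,0,0],[0,0,0,0,0,0]]}}

```text
clock: 16.18
position: [0.6137, -0.2212, 0.0568]
ee_rot: [3.126, 0.307, 0.0]
force: [-0.7, -0.5, -0.5]
width: 0.0
gripper_force: 0.0
```

Call:
{"op": "step_arm", "data": {"steps": [[0,0,-3,0,0,0],[0,0,0,0,0,0],[0,0,0,0,0,0]]}}

```text
clock: 16.43
position: [0.6132, -0.2209, 0.0531]
ee_rot: [-3.126, -0.307, 0.002]
force: [0.5, -0.3, -0.9]
width: 0.003
gripper_force: 0.0
```

Call:
{"op": "step_arm", "data": {"steps": [[0,0,-2,0,0,0],[0,0,0,0,0,0],[0,0,0,0,0,0]]}}

```text
clock: 16.68
position: [0.6136, -0.2211, 0.0518]
ee_rot: [3.127, 0.307, -0.0]
force: [-0.3, -0.6, 1.7]
width: 0.005
gripper_force: 0.8
```

Call:
{"op": "step_arm", "data": {"steps": [[0,0,-2,0,0,0],[0,0,0,0,0,0],[0,0,0,0,0,0]]}}

```text
clock: 16.93
position: [0.6137, -0.2211, 0.0499]
ee_rot: [3.126, 0.307, 0.0]
force: [-1.3, -0.1, 3.3]
width: 0.004
gripper_force: 1.4
```

Call:
{"op": "step_arm", "data": {"steps": [[0,0,-2,0,0,0],[0,0,0,0,0,0],[0,0,0,0,0,0]]}}

```text
clock: 17.18
position: [0.6137, -0.2211, 0.048]
ee_rot: [3.126, 0.307, 0.0]
force: [-0.6, 0.0, 3.4]
width: 0.006
gripper_force: 2.0
```

Call:
{"op": "step_arm", "data": {"steps": [[0,0,-1.5,0,0,0],[0,0,0,0,0,0],[0,0,0,0,0,0]]}}

```text
clock: 17.43
position: [0.6137, -0.2211, 0.0465]
ee_rot: [3.126, 0.307, 0.0]
force: [-1.1, 0.3, 4.5]
width: -0.0
gripper_force: 2.4
```

Call:
{"op": "step_arm", "data": {"steps": [[0,0,-1,0,0,0],[0,0,0,0,0,0],[0,0,0,0,0,0]]}}

```text
clock: 17.68
position: [0.6138, -0.2212, 0.0463]
ee_rot: [-3.126, -0.307, -0.001]
force: [-3.0, 1.5, 12.9]
width: 0.006
gripper_force: 6.5
```

The force profile shows the spring from z≈52 to 46.5 and then a hard stop, so the button was pressed fully. Now the pot.

Call:
{"op": "step_arm", "data": {"steps": [[0,0,20,0,0,0],[0,0,30,0,0,0],[0,0,40,0,0,0],[-3,0,40,0,0,0],[-5,20,0,0,0,0.109],[-5,21,0,0,0,0.109],[-5,21,0,0,0,0.109],[-5,21,0,0,0,0.109],[-5,21,0,0,0,0.109],[-5,21,0,0,0,0.109],[-5,21,0,0,0,0.109],[-5,21,0,0,0,0.109],[-5,21,0,0,0,0.109],[-5,21,0,0,0,0.109],[-5,21,0,0,0,0.109],[-5,21,0,0,0,0.109],[-5,21,0,0,0,0.109],[-5,21,0,0,0,0.109],[-5,21,0,0,0,0.109]]}}

```text
clock: 19.27
position: [0.535, 0.0942, 0.1751]
ee_rot: [-1.908, -2.496, 0.0]
force: [0.3, -0.5, -0.1]
width: 0.005
gripper_force: 0.0
```

Call:
{"op": "step_arm", "data": {"steps": [[-5,21,0,0,0,0.109],[-5,21,0,0,0,0.109],[-5,21,0,0,0,0.109],[-5,21,0,0,0,0.109],[-5,21,0,0,0,0.109],[-5,21,0,0,0,0.109],[-5,21,0,0,0,0.109],[-5,21,0,0,0,0.109],[0,21,0,0,0,0.109],[0,21,0,0,0,0.109],[0,0,0,0,0,0],[0,0,0,0,0,0]], "gripper": 0.5, "force": 15}}

```text
clock: 20.27
position: [0.495, 0.3041, 0.1748]
ee_rot: [-0.344, -3.122, -0.0]
force: [0.3, -0.7, 0.0]
width: 0.499
gripper_force: 0.0
```

```bash
python3 -c "
from h import *
st()"
```

```text
t 20.27 p [495.  304.1 174.8] yaw_y 77.42 z [-0.001  0.    -1.   ] F [ 0.3 -0.7  0. ] T [-0.   -0.04  0.02] w 0.499 g 0.0
q [-0.69  0.41  0.07  1.75 -0.03  0.98  0.74]
```

Call:
{"op": "step_arm", "data": {"steps": [[0,0,-25,0,0,0],[0,0,-25,0,0,0],[0,0,-20,0,0,0],[0,0,-15,0,0,0],[0,0,-12,0,0,0],[0,0,-10,0,0,0],[0,0,-8,0,0,0],[0,0,0,0,0,0],[0,0,0,0,0,0]]}}

```text
clock: 21.02
position: [0.4957, 0.3026, 0.0604]
ee_rot: [-0.348, -3.122, 0.001]
force: [0.7, -0.4, -0.8]
width: 0.501
gripper_force: 0.0
```

Call:
{"op": "step_arm", "data": {"steps": [[0,0,0,0,0,0],[0,0,0,0,0,0],[0,0,0,0,0,0],[0,0,0,0,0,0],[0,0,0,0,0,0],[0,0,0,0,0,0],[0,0,0,0,0,0]], "gripper": 0.0, "force": 15}}

```text
clock: 21.6
position: [0.4958, 0.3036, 0.0607]
ee_rot: [0.345, 3.122, 0.001]
force: [-1.2, 1.2, 3.3]
width: 0.152
gripper_force: 15.0
```

```bash
python3 -c "
from h import *
st()"
```

```text
t 21.6 p [495.8 303.6  60.7] yaw_y 77.38 z [ 0.001  0.001 -1.   ] F [-1.2  1.2  3.3] T [0.38 0.12 0.2 ] w 0.152 g 15.0
q [-0.68  0.55  0.05  1.86 -0.04  0.73  0.75]
```

Call:
{"op": "step_arm", "data": {"steps": [[0.1,-2,0,0,0,0],[0.1,-3,0,0,0,0],[0.1,-4,0,0,0,0],[0.1,-4,0,0,0,0],[0.1,-4,0,0,0,0],[0.1,-4,0,0,0,0],[0.1,-4,0,0,0,0],[0.1,-4,0,0,0,0],[0.1,-4,0,0,0,0],[0.1,-4,0,0,0,0],[0.1,-4,0,0,0,0],[0.1,-4,0,0,0,0],[0.1,-3,0,0,0,0],[0.1,-2,0,0,0,0]]}}

```text
clock: 22.77
position: [0.4973, 0.2537, 0.0607]
ee_rot: [0.345, 3.122, 0.002]
force: [-0.5, 6.3, 2.8]
width: 0.158
gripper_force: 15.3
```

Call:
{"op": "step_arm", "data": {"steps": [[0.1,-2,0,0,0,0],[0.1,-4,0,0,0,0],[0.1,-4,0,0,0,0],[0.1,-4,0,0,0,0],[0.1,-4,0,0,0,0],[0.1,-4,0,0,0,0],[0.1,-4,0,0,0,0],[0.1,-4,0,0,0,0],[0.1,-4,0,0,0,0],[0.1,-4,0,0,0,0],[0.1,-4,0,0,0,0],[0.1,-4,0,0,0,0],[0.1,-4,0,0,0,0],[0.1,-4,0,0,0,0],[0.1,-4,0,0,0,0],[0.1,-4,0,0,0,0],[0.1,-4,0,0,0,0],[0.1,-3,0,0,0,0],[0,-1,0,0,0,0],[0,0,0,0,0,0]]}}

```text
clock: 24.43
position: [0.4993, 0.1834, 0.0607]
ee_rot: [0.346, 3.122, 0.001]
force: [1.3, 4.2, 2.4]
width: 0.152
gripper_force: 15.3
```

```bash
python3 -c "
from h import *
st()"
```

```text
t 24.43 p [499.3 183.4  60.7] yaw_y 77.36 z [ 0.001  0.001 -1.   ] F [1.3 4.2 2.4] T [ 0.94 -0.28  0.29] w 0.152 g 15.3
q [-0.49  0.49  0.05  1.98 -0.04  0.67  0.93]
```

I release the handle, retreat up and away, and check.

Call:
{"op": "step_arm", "data": {"steps": [[0,0,0,0,0,0],[0,0,0,0,0,0],[0,0,0,0,0,0],[0,0,0,0,0,0],[0,0,0,0,0,0],[0,0,10,0,0,0],[0,0,20,0,0,0],[0,0,30,0,0,0],[0,0,40,0,0,0],[-10,20,20,0,0,0],[-15,35,0,0,0,0],[-15,35,0,0,0,0],[-15,35,0,0,0,0],[-15,35,0,0,0,0],[-15,35,0,0,0,0],[-15,35,0,0,0,0],[-15,35,0,0,0,0],[-15,35,0,0,0,0],[0,0,0,0,0,0]], "gripper": 0.45}}

```text
clock: 26.02
position: [0.3627, 0.4909, 0.181]
ee_rot: [-0.331, -3.121, -0.007]
force: [-0.9, 0.6, 0.4]
width: 0.446
gripper_force: 0.0
```

```bash
python3 - <<'E'
from h import *
st()
t=cams.get_image("top")[:,:,::-1];s=cams.get_image("side")[:,:,::-1]
cv2.imwrite("pics/top9.png",t);cv2.imwrite("pics/side9.png",s)
o=np.zeros((600,800,3),np.uint8)
o[:400,:400]=cv2.resize(t[165:265,90:190],(400,400),interpolation=cv2.INTER_CUBIC)
o[:400,400:]=cv2.resize(s[90:190,200:300],(400,400),interpolation=cv2.INTER_CUBIC)
o[400:,:267]=cv2.resize(t[170:320,240:440],(267,200)); o[400:,400:667]=cv2.resize(s[200:350,130:330],(267,200))
cv2.imwrite("pics/c8.png",o)
E
```

```text
t 26.02 p [362.7 490.9 181. ] yaw_y 77.89 z [-0.003  0.005 -1.   ] F [-0.9  0.6  0.4] T [0.   0.04 0.06] w 0.446 g 0.0
q [-1.    0.45 -0.03  1.67  0.01  1.02  0.33]
```

View pics/c8.png

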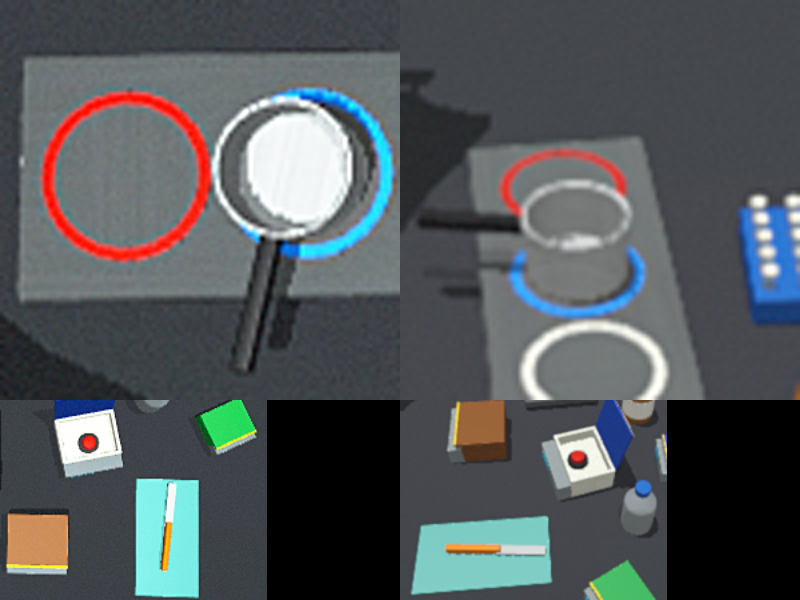

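```bash
python3 - <<'E'
from h import *
for n,p in(("top",(161,207)),("side",(244,143.75))): print(n,pix2w(n,[p],.09)*1000)
print(w2pix("top",[[.5892,.1591,.09]]),w2pix("side",[[.5931,.1623,.09]]))
E
```

```text
top [[587.18662289 161.07659456  90.        ]]
side [[595.64702902 162.45442539  90.        ]]
[[161.78417704 206.24134958]] [[243.25012873 143.81811825]]
```

The pot is centred in the blue ring to about 3 mm in both cameras. The cover is open, the spatula lies flat on the mat, and the bystanders in view look untouched. I hand in.

```bash
python3 -c "
from cell import job
print(job.sign_off())"
```

```text
the job is handed in; nothing more can be done
None
```

The job was handed in at about 26 s of the 67 s allowed, with no verdict shown: cover levered open with the blade (about 1.75 rad), stop button pressed to its hard stop, pot within about 3 mm of the blue ring's centre, and spatula flat on its mat; one early button press read 42 N at the wrist (fingertips on the button).

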